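# Fit the splined lever and clamp the mould

### The job

Fit the loose lever with the upright black grip to the splined shaft of the red mould clamp: find by feel the rotation at which its grooves match the splines, without forcing it, and slide it fully home on the shaft's collar. Only then turn the lever clockwise, seen from above, until the clamp's cam comes up against its stop on the mould, and let go, leaving the lever on the shaft. Be gentle throughout, and leave the other things on the bench where they are.

Things in the scene. Friction and masses are not known exactly. Their poses are not given: they have to be found in the camera images.
- lever: loose crank lever (steel hub, aluminium arm), 0.6 kg, lying flat on the bench, grip upward. Origin: centre of the hub's underside; x along the arm from hub to grip, z up. Square hub: 56 x 56 mm, 34 mm high, sides along x and y (grip it across y from above). The arm leaves its +x side. Flat arm: 24 mm wide, 10 mm thick, underside flush with the hub's.
- lever_bore (a point): on the hub's axis at its top face, 34 mm above the underside. The through bore is 34 mm across its lands and has four lengthwise grooves every 90 degrees, 9.6 mm wide, reaching 23 mm from the axis, that open towards the middles of the hub's sides.
- lever_grip (a point): top of the lever's upright black grip: 24 mm diameter, axis 150 mm from the hub's axis along the lever's x, from 10 to 56 mm above the lever's underside
- fixture: red mould clamp fixed to the bench. Base plate 180 x 130 x 15 mm, origin under its centre, x along it. Aluminium mould block 65 x 80 mm, its ribs' top 63 mm above the bench; red end block (top 65 mm, with a pin to 68 mm) at the +x end; 45 mm from the centre towards -x an upright shaft with an eccentric steel cam that closes on the mould, a collar and a splined head.
- shaft_seat (a point): on the shaft's axis at the collar's top face (52 mm diameter), 75 mm above the bench; z up, does not turn with the shaft. The hub's underside rests here when fully home, but stops 24 mm higher, on the square spline ends, until its grooves face the splines.
- spline_end (a point): on the shaft's axis at the splines' upper ends, 24 mm above the seat. Four straight splines every 90 degrees, 8 mm wide, 44 mm across the tips, core 32 mm: 0.8 mm play each side (about 2.4 degrees). Their rotation differs each time, has no relation to the fixture's yaw or the joint value and is not measured: find it by feel. Any of the four fits will do.
- shaft_top (a point): tip of the shaft's plain round nose, 38 mm above the seat: 32.4 mm diameter, from 24 to 38 mm above the seat, the last 6 mm coned to 22 mm; it guides the bore before the splines are met
- cam_shaft (a joint): rotation of the shaft, rad: 0 open, grows as it turns clockwise seen from above, hard stop at 1.2 where the cam bears on the mould. Starts between 0 and 0.4. Friction about 0.25 N m; it stays where it is left.
- jar_a: white plastic jar with a red lid, 72 mm across, 115 mm tall; origin under its centre
- jar_b: smaller white jar with a red lid, 60 mm across, 90 mm tall; origin under its centre
- screwdriver: screwdriver with a red handle lying on the bench
- spanner: steel open-ended spanner lying on the bench
- mould_half: loose aluminium mould half, 70 x 90 x 30 mm, lying on the bench beside the fixture
- tee_bar: plain steel sliding bar, 160 mm long with a black ball at each end, lying on the bench
- collar: loose steel collar, 42 mm across, plain round 24 mm bore, 14 mm high
- brush: bench brush lying on the bench

How it is judged (in metres and radians):
On the way:
1. the lever is fully home on the shaft while the clamp is still open (horizontal distance between lever and shaft_seat below 0.003 m and z of lever in the frame of shaft_seat between -0.004 and 0.004 m and angle between lever's own z axis and vertical below 0.12 rad and value of joint cam_shaft below 0.8 rad), for 0.2 s.
At the end, for the whole second after the job is handed in: The lever is on the shaft, its hub's underside within 4 mm of the collar and 3 mm of the axis, level within 0.12 rad (it may lean in its play), at rest; the shaft is turned to within 0.1 rad of its stop (joint above 1.1); the other things are where they were (horizontal distance between lever and shaft_seat below 0.003 m and z of lever in the frame of shaft_seat between -0.004 and 0.004 m and angle between lever's own z axis and vertical below 0.12 rad and value of joint cam_shaft above 1.1 rad and linear speed of lever below 0.02 m/s); the robot touches nothing.
It fails at once if the lever is forced against the clamp with more than 60 N before it is home (contact force between lever and fixture above 60 N and z of lever in the frame of shaft_seat above 0.006 m).
It fails at once if the lever is strained on the splines with more than 200 N (about 2.8 N m, or 20 N at its grip) (contact force between lever and fixture above 200 N).
It fails at once if another thing on the bench is moved by more than 20 mm (distance of any of jar_a, jar_b, screwdriver, spanner, mould_half, tee_bar, collar, brush from where it was at the start of the episode above 0.02 m).
It also fails if it takes over 72 s, if anything falls off the work surface, if the arm or the gripper's body presses on something with over 40 N, if the wrist force passes 120 N, or if a joint passes its speed limit or range.

### The arm

A 6-joint arm with a two-finger parallel gripper is mounted at the origin on the work surface. World frame = base frame: x ahead of the robot, y to its left, z up, the work surface at z = 0. Lengths are in mm, angles in rad, forces in N, time in s.
With the tool pointing down it reaches from about 350 to 975 mm from the base axis. Payload 17.4 kg.
Tool frame: the origin (TCP) lies midway between the tips of the shut fingers; the grasp point (between the pads) lies 19 mm behind it; z points along the fingers, y is the line along which they close (so a half turn about z gives the same grasp; the last joint's range is limited). The gripper opens to 85 mm and grips with 20 to 120 N. Pads are 22 mm wide; open, the fingers measure 114 mm over their backs; the gripper's body (76 mm by 85 mm) begins 54 mm behind the grasp point. The pads swing forward as they close: fully open they stand 13 mm farther back than shut.
Start: joints at [1.309, 0.116, 1.442, -0, 1.584, -0.038], TCP at [149.815, 658.17, 231.303] pointing down, gripper open.
Joint ranges: [-2.83, 2.83], [-0.83, 2.19], [0.07, 2.5], [-1.14, 4.28], [0.01, 3], [-2.97, 2.97]. Speed limits (rad/s): [1.89, 1.89, 2.22, 3.14, 3.14, 3.14].

### API

Orientations are given as a rotation vector (axis times angle).
In Python, from bench import sense, snapshot, robot gives the robot as it stands.
- The arm moves only by the tool jog_arm, never from a script. Its argument "deltas" is a list of rows, each a list of 7 numbers: the opening, from 0 (shut) to 1 (fully open), then the shift along the tool's x, y, z normalised to -1 to 1, where 1 is 120 mm, then the turn, a rotation vector about the tool's x, y, z normalised to -1 to 1, where 1 is pi/4 rad. A call has 1 to 12 rows; each row shifts and turns the commanded pose from where the row before left it, along the tool's axes as they then stand; what a row does not reach is not made up. A row lasts 1/8 s, in which the tool goes at most 62.5 mm and 10.7 degrees, less where a joint would pass 70% of its speed; a pose out of reach is approached as far as the arm can. A call with a number of a shift or a turn outside -1 to 1 is refused whole. A call with a gripper value outside its range is refused whole. The fingers move at their own pace and stop on an object; "force" is the grip in N (left out, the last holds). Time passes only in rows, so rows that do not move let the fingers close. It gives the time, the measured TCP pose, the force, the opening and the grip force at its end, in the units of the state.
- sense(): the state, without advancing time (a new reading comes with each control period).
- snapshot(name): name is "scene" or "side" or "wrist"; returns a dict with "img" (480x640x3 uint8, red, green, blue), "range_z" (480x640 float32, mm along the optical axis (not along the pixel's ray), 0 where there is no reading), "fx", "fy", "cx", "cy" (pixels), "D" ([k1, k2, p1, p2, k3] as OpenCV has them; the pictures are not rectified), "extrinsics" (4x4, takes a point from world to camera coordinates). Camera axes: x right, y up, looking along -z (the intrinsics and any distortion apply to the point x, -y, -z); pixel columns grow to the right and rows downward; lengths in mm; the calibration is good to about 2 mm. A picture is of the moment at which its call begins.
- robot.close_job(): hands the job in; it is judged then, once.
The state is a dict: "time_s": time; "qpos": joint angles; "joint_velocities": joint speeds; "tau": joint torques, N m; "tcp_pos": TCP position; "orientation": TCP orientation; "contact_force": force on the tool from outside, world axes, zero at the start; "moment": the same for the moment, N m; "grip_width": finger opening in mm; "grasp_force": force on a finger pad.
Only numpy, scipy, OpenCV 4.12 (cv2) and the standard library are available. Lean on these libraries where they do the work, as an engineer would, in place of code of your own. Each camera call takes 0.05 s, during which the arm holds its last target. There are 200 camera calls.

## Working session

There is one attempt and no reset: what is moved stays moved. The work goes in short steps, Python scripts to look and compute and a tool call to move; the robot and the scene stay as the last step left them, time stands still between calls to the robot, and variables do not carry over. Pictures are saved under pics/ and viewed, at most 10 in all, crops included, and the job is handed in when it is done.

Besides the shell and the picture viewer there is one more tool, called after "Request:" in YAML: its name, and indented under it one key for each argument. jog_arm: Moves the arm, as the interface text tells. Its arguments: {"type":"object","properties":{"deltas":{"type":"array"},"force":{"type":"number"}},"required":["deltas"]}

```bash
ls; mkdir -p pics; cat > h.py <<'E'
import numpy as np, cv2, pickle
from bench import sense, snapshot, robot
def snap(n,f):
    s=snapshot(n); cv2.imwrite(f'pics/{f}.png',s['img'][:,:,::-1]); pickle.dump(s,open(f'{f}.pkl','wb')); return s
def load(f): return pickle.load(open(f'{f}.pkl','rb'))
def K(s): return np.array([[s['fx'],0,s['cx']],[0,s['fy'],s['cy']],[0,0,1]])
def ray(s,px):
    p=cv2.undistortPoints(np.array(px,float).reshape(-1,1,2),K(s),np.array(s['D'],float)).reshape(-1,2)
    E=np.array(s['extrinsics']);R=E[:3,:3];o=-R.T@E[:3,3]
    d=np.c_[p[:,0],-p[:,1],-np.ones(len(p))]@R   # depth 1
    return o,d
def onz(s,px,z):
    o,d=ray(s,px); return o+d*((z-o[2])/d[:,2])[:,None]
def depthpts(s,px):
    o,d=ray(s,px); px=np.array(px,int).reshape(-1,2); return o+d*s['range_z'][px[:,1],px[:,0]][:,None]
E
python3 - <<'E'
from h import *
a=snap('scene','sc0'); b=snap('side','si0')
im=np.vstack([cv2.resize(x['img'],(400,300)) for x in(a,b)])
for s in(a,b): print(np.linalg.inv(s['extrinsics']).round(2).tolist(),s['fx'],s['D'],(s['range_z']>0).mean())
print(sense())
E
```

```text
pics
[[0.47, -0.73, 0.5, 1144.33], [0.88, 0.38, -0.27, -337.39], [0.01, 0.57, 0.82, 998.03], [0.0, 0.0, 0.0, 1.0]] 432.9764081338659 [-0.08844391  0.          0.          0.          0.        ] 0.996103515625
[[0.69, 0.44, -0.58, -349.81], [-0.73, 0.39, -0.57, -906.37], [-0.02, 0.81, 0.58, 1006.29], [0.0, 0.0, 0.0, 1.0]] 549.7448030945594 [0.05976396 0.         0.         0.         0.        ] 0.9959407552083334
{'time_s': 0.1, 'qpos': array([ 1.30917862e+00,  1.16390291e-01,  1.44220495e+00, -2.13429132e-05,
        1.58400177e+00, -3.78034617e-02]), 'joint_velocities': array([ 0.0004067 , -0.00277809, -0.00079249, -0.0018043 ,  0.00092943,
        0.00153171]), 'tau': array([ 1.34634101e-03, -7.33670497e+01, -6.33786821e+01,  6.58130966e-05,
        5.47066564e-03,  3.42212343e-05]), 'tcp_pos': array([149.78732987, 657.98784391, 230.66415784]), 'orientation': array([-3.50819263e-01, -3.12181344e+00,  1.56492725e-03]), 'contact_force': array([0.29160265, 0.00349788, 0.33591824]), 'moment': array([ 0.01496516, -0.04665211,  0.00595531]), 'grasp_force': 0.0, 'grip_width': 86.0204915975456}
```

View pics/sc0.png

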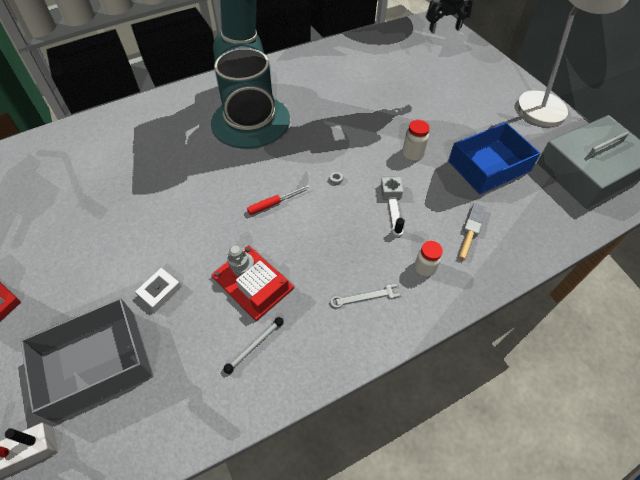

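View pics/si0.png

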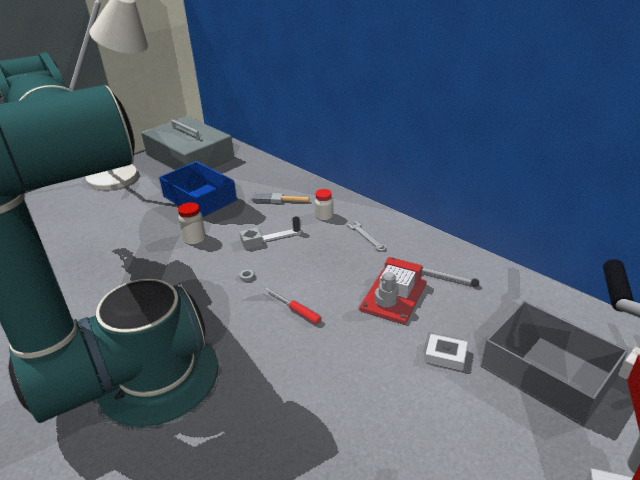

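The scene view shows the lever hub near (392,186) with its grip at (399,226), and the fixture with its shaft at (237,252). In the side view the hub is at (251,238), the grip at (296,224) and the shaft at (388,285).

```bash
cat > m.py <<'E'
from h import *
def cloud(s):
    v,u=np.mgrid[0:480,0:640]; px=np.c_[u.ravel(),v.ravel()]
    return depthpts(s,px)
E
python3 - <<'E'
from m import *
for f,hub,gr,sh in(('sc0',(392,182),(399,224),(236,250)),('si0',(251,234),(296,219),(388,277))):
    s=load(f); P=cloud(s); 
    c=onz(s,[hub],34)[0]; g=onz(s,[gr],56)[0]; q=onz(s,[sh],113)[0]
    print(f,'px',c.round(),g.round(),q.round())
    for n,c0,r,zl,zh in(('hub',c,45,29,40),('grip',g,25,52,62),('nose',q,35,108,118),('collar',q,45,70,80),('endblk',q+[0,0,0],200,62.5,72)):
        m=(np.hypot(*(P[:,:2]-c0[:2]).T)<r)&(P[:,2]>zl)&(P[:,2]<zh)
        if m.sum()<3: print(n,m.sum());continue
        X=P[m]; b=cv2.minAreaRect(X[:,:2].astype(np.float32))
        print(n,m.sum(),X.mean(0).round(1),np.median(X[:,2]).round(1),b)
    print('bench z',np.median(P[(abs(P[:,2])<15)][:,2]))
E
```

```text
sc0 px [490. 256.  34.] [640. 176.  56.] [ 552. -250.  113.]
hub 195 [495.  250.5  32.9] 32.8 ((494.87554931640625, 250.81488037109375), (56.333900451660156, 59.91342544555664), 64.04973602294922)
grip 42 [630.3 184.6  54.7] 54.8 ((630.0394287109375, 184.26492309570312), (19.839406967163086, 19.192859649658203), 62.8022346496582)
nose 93 [ 549.1 -252.6  111.5] 111.6 ((547.4337768554688, -252.85488891601562), (27.317991256713867, 29.583532333374023), 70.23342895507812)
collar 121 [ 560.  -254.3   74.6] 74.5 ((556.3931884765625, -255.04933166503906), (50.79127502441406, 33.652862548828125), 73.50416564941406)
endblk 460 [ 645.3 -223.4   64.8] 64.4 ((607.6329956054688, -232.18431091308594), (140.70799255371094, 100.01557922363281), 16.936878204345703)
bench z -0.7640405799772338
si0 px [494. 249.  34.] [624. 180.  56.] [ 534. -256.  113.]
hub 156 [492.5 249.1  33.5] 33.7 ((493.1412353515625, 250.13845825195312), (71.16966247558594, 55.61225128173828), 63.36817932128906)
grip 29 [626.9 182.1  55.7] 55.8 ((628.1647338867188, 183.03411865234375), (31.50269317626953, 20.15511703491211), 74.6152572631836)
nose 78 [ 540.6 -255.   112. ] 111.9 ((541.0534057617188, -253.84938049316406), (29.559986114501953, 28.706804275512695), 12.886616706848145)
collar 113 [ 533.4 -260.1   74.8] 74.9 ((538.320556640625, -257.2879638671875), (39.82098388671875, 49.97827911376953), 42.01838684082031)
endblk 410 [ 625.1 -230.1   65.4] 65.1 ((594.4512939453125, -232.03297424316406), (161.0681915283203, 98.784912109375), 13.385457038879395)
bench z 0.519612718688677
```

Request:
jog_arm:
  deltas:
    - [1,-0.3,-0.22,0,0,0,0]
    - [1,-0.3,-0.22,0,0,0,0]
    - [1,-0.3,-0.22,0,0,0,0]
    - [1,-0.3,-0.22,0,0,0,0]
    - [1,-0.3,-0.22,0,0,0,0]
    - [1,-0.3,-0.22,0,0,0,0]
    - [1,-0.3,-0.22,0,0,0,0]
    - [1,-0.3,-0.22,0,0,0,0]
    - [1,-0.3,-0.22,0,0,0,0]
    - [1,-0.3,-0.22,0,0,0,0]
    - [1,-0.3,-0.22,0,0,0,0.15]
    - [1,-0.25,-0.22,0,0,0,0.15]
  force: 90

```text
time_s: 1.6
tcp_pos: [491.7, 250.8, 230.9]
orientation: [-0.722, -3.057, 0.001]
contact_force: [0.0, 0.7, 0.5]
grip_width: 85.2
grasp_force: 0.0
```

```bash
python3 - <<'E'
from h import *
s=snap('wrist','w1'); print(np.linalg.inv(s['extrinsics']).round(2).tolist(),s['fx'],(s['range_z']>0).mean())
t=sense();print(t['tcp_pos'],t['orientation'],t['contact_force'],t['moment'])
E
```

```text
[[0.45, -0.86, -0.26, 424.44], [0.89, 0.43, 0.13, 284.15], [-0.0, -0.29, 0.96, 372.73], [0.0, 0.0, 0.0, 1.0]] 346.9371238305846 0.9958951822916666
[493.15237704 247.81441887 230.85447027] [ 7.33586016e-01  3.05428862e+00 -2.59528107e-03] [ 1.01978581 -2.47035887 -0.54419628] [-0.06407291 -0.05933657  0.01336777]
```

View pics/w1.png

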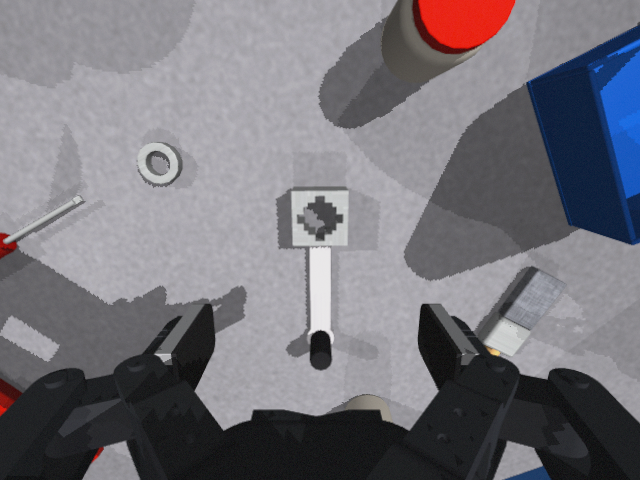

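The wrist view shows the hub top centred near (320,218) and the grip top near (320,357). The hub is already square to the jaws.

```bash
python3 - <<'E'
from m import *
s=load('w1'); P=cloud(s)
m=(np.hypot(P[:,0]-494,P[:,1]-250)<50)&(abs(P[:,2]-34)<5)
X=P[m]; print(m.sum(),X.mean(0),cv2.minAreaRect(X[:,:2].astype(np.float32)))
# bright top mask: bore (dark) centroid
g=cv2.cvtColor(s['img'],cv2.COLOR_RGB2GRAY); r=g[192:243,295:346]
dk=(r<150).astype(np.uint8); n,l,st,c=cv2.connectedComponentsWithStats(cv2.morphologyEx(((s['range_z'][192:243,295:346]>0)&(P[:,2].reshape(480,640)[192:243,295:346]<25)).astype(np.uint8),cv2.MORPH_OPEN,np.ones((2,2))))
print(st,c)
m=(np.hypot(P[:,0]-629,P[:,1]-184)<30)&(abs(P[:,2]-55)<4)
print(m.sum(),P[m].mean(0),cv2.minEnclosingCircle(P[m][:,:2].astype(np.float32)))
print('hub by px',onz(s,[(320,218)],34),'grip',onz(s,[(320,357)],56))
m=(abs(P[:,2])<10);print('bench',np.median(P[m][:,2]))
from scipy.spatial.transform import Rotation as R
t=sense();print(R.from_rotvec(t['orientation']).as_matrix().round(4),t['tcp_pos'])
E
```

```text
1917 [491.94789648 254.34309428  32.99369557] ((492.90338134765625, 254.0395965576172), (56.08189010620117, 56.43636703491211), 64.07403564453125)
[[   0    0   51   51 1498]
 [   4    5   45   43 1103]] [[24.49799733 24.62016021]
 [25.68177697 25.51586582]]
354 [626.54960899 188.25775384  54.68390498] ((627.8623657226562, 187.9972686767578), 11.842766761779785)
hub by px [[492.7080088  254.18086883  34.        ]] grip [[622.25315381 189.53537405  56.        ]]
bench -0.7755729369608275
[[-8.909e-01  4.542e-01  0.000e+00]
 [ 4.542e-01  8.909e-01 -1.700e-03]
 [-8.000e-04 -1.500e-03 -1.000e+00]] [493.15237704 247.81441887 230.85447027]
```

Request:
jog_arm:
  deltas:
    - [1,0.02,0.037,0.3,0,0,-0.02]
    - [1,0,0,0.4,0,0,0]
    - [1,0,0,0.4,0,0,0]
    - [1,0,0,0.4,0,0,0]
    - [1,0,0,0.2,0,0,0]
    - [1,0,0,0.1,0,0,0]
    - [1,0,0,0,0,0,0]
    - [1,0,0,0,0,0,0]

```text
time_s: 2.65
tcp_pos: [491.3, 257.6, 16.6]
orientation: [0.691, 3.063, 0.002]
contact_force: [-0.2, 0.2, 0.1]
grip_width: 85.8
grasp_force: 0.0
```

```bash
python3 - <<'E'
from m import *
from scipy.spatial.transform import Rotation as R
t=sense();M=R.from_rotvec(t['orientation']).as_matrix();print(M.round(4),t['tcp_pos'],t['contact_force'])
s=snap('wrist','w2'); P=cloud(s)
m=(np.hypot(P[:,0]-494,P[:,1]-250)<50)&(abs(P[:,2]-34)<4)
X=P[m]; r=cv2.minAreaRect(X[:,:2].astype(np.float32));print(m.sum(),r, (np.r_[r[0],34]-t['tcp_pos'])@M)
E
```

```text
[[-9.032e-01  4.293e-01  1.400e-03]
 [ 4.293e-01  9.032e-01  7.000e-04]
 [-1.000e-03  1.200e-03 -1.000e+00]] [491.31293351 257.55419777  16.5856125 ] [-0.20152724  0.20047995  0.1026284 ]
11714 ((492.0737609863281, 251.46783447265625), (96.09796905517578, 57.430110931396484), 64.13268280029297) [ -3.31734384  -5.14881871 -17.41747583]
```

```bash
cat >> m.py <<'E'
from scipy.spatial.transform import Rotation as R
def hubloc(s,t,zw,span=33,zt=2.5,c=(0,0)):
    "hub top centre in tool frame; zw expected world z of the top"
    M=R.from_rotvec(t['orientation']).as_matrix(); P=cloud(s)
    m=(abs(P[:,2]-zw)<zt); L=(P[m]-t['tcp_pos'])@M
    k=(abs(L[:,0]-c[0])<45)&(abs(L[:,1]-c[1])<span); L=L[k]
    return m,L
E
python3 - <<'E'
from m import *
s=load('w2');t=sense();m,L=hubloc(s,t,33.5,c=(-3,-5))
print(len(L),np.percentile(L,[0,1,50,99,100],axis=0).round(1))
im=s['img'].copy(); im[m.reshape(480,640)]=[0,255,0]; cv2.imwrite('pics/w2m.png',im[:,:,::-1])
E
```

```text
10705 [[-32.2 -31.5 -18.8]
 [-31.1 -30.7 -17.8]
 [  3.1  -3.5 -16.6]
 [ 24.9  24.8 -14.7]
 [ 25.6  25.7 -14.4]]
```

View pics/w2m.png

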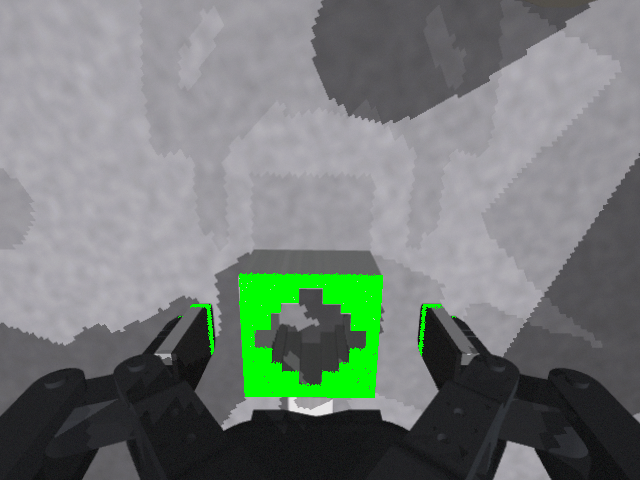

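The hub top spans (240,273) to (381,397) and the bore is near (311,338). The hub sits about 3 mm off the tool centre in x and y and square to it.

Request:
jog_arm:
  deltas:
    - [1,-0.026,-0.026,0,0,0,0]
    - [1,0,0,0.1,0,0,0]
    - [1,0,0,0.03,0,0,0]
    - [0.5,0,0,0,0,0,0]
    - [0.4,0,0,0,0,0,0]
    - [0.4,0,0,0,0,0,0]
    - [0.4,0,0,0,0,0,0]
    - [0.4,0,0,0,0,0,0]
    - [0.4,0,0,0,0,0,0]
  force: 100

```text
time_s: 3.82
tcp_pos: [492.5, 253.3, 0.2]
orientation: [0.691, 3.064, 0.001]
contact_force: [-2.2, 1.2, 5.7]
grip_width: 54.3
grasp_force: 107.1
```

Request:
jog_arm:
  deltas:
    - [0.3,0,0,-0.05,0,0,0]
    - [0.3,0,0,-0.15,0,0,0]
    - [0.3,0,0,-0.25,0,0,0]
    - [0.3,0,0,-0.3,0,0,0]
    - [0.3,0,0,-0.3,0,0,0]
    - [0.3,0,0,-0.2,0,0,0]
    - [0.3,0,0,-0.05,0,0,0]
    - [0.3,-0.05,-0.1,0,0,0,0]
    - [0.3,-0.12,-0.2,0,0,0,0]
    - [0.3,-0.15,-0.24,0,0,0,0]

```text
time_s: 5.08
tcp_pos: [498.4, 176.7, 154.2]
orientation: [-0.69, -3.063, 0.002]
contact_force: [1.7, -0.7, -5.0]
grip_width: 54.9
grasp_force: 106.8
```

Request:
jog_arm:
  deltas:
    - [0.3,-0.15,-0.24,0,0,0,0]
    - [0.3,-0.15,-0.24,0,0,0,0]
    - [0.3,-0.15,-0.24,0,0,0,0]
    - [0.3,-0.15,-0.24,0,0,0,0]
    - [0.3,-0.15,-0.24,0,0,0,0]
    - [0.3,-0.15,-0.25,0,0,0,0]
    - [0.3,-0.15,-0.25,0,0,0,0]
    - [0.3,-0.15,-0.25,0,0,0,0]
    - [0.3,-0.15,-0.25,0,0,0,0]
    - [0.3,-0.15,-0.25,0,0,0,0]
    - [0.3,-0.15,-0.25,0,0,0,0]
    - [0.3,-0.15,-0.25,0,0,0,0]

```text
time_s: 6.58
tcp_pos: [541.1, -235.9, 154.2]
orientation: [-0.691, -3.062, -0.001]
contact_force: [0.6, 0.6, -6.2]
grip_width: 54.3
grasp_force: 106.8
```

Request:
jog_arm:
  deltas:
    - [0.3,-0.08,-0.15,0,0,0,0]
    - [0.3,-0.03,-0.1,0,0,0,0]
    - [0.3,0,0,0,0,0,0]
    - [0.3,0,0,0,0,0,0]

```text
time_s: 7.08
tcp_pos: [541.2, -266.4, 155.7]
orientation: [-0.69, -3.065, -0.0]
contact_force: [0.1, 0.2, -5.5]
grip_width: 54.7
grasp_force: 106.9
```

```bash
python3 - <<'E'
from h import *
s=snap('wrist','w3'); t=sense(); print({k:np.round(v,3) for k,v in t.items()})
snap('scene','sc3');snap('side','si3')
E
```

```text
{'time_s': np.float64(7.125), 'qpos': array([-0.5  , -0.009,  1.695,  0.   ,  1.456, -1.627]), 'joint_velocities': array([ 0.002, -0.001, -0.004, -0.001, -0.   , -0.001]), 'tau': array([-6.1700e-01, -6.4017e+01, -6.5104e+01, -1.2000e-02, -1.6300e-01,
        2.0000e-03]), 'tcp_pos': array([ 541.256, -266.317,  155.753]), 'orientation': array([0.69 , 3.065, 0.   ]), 'contact_force': array([ 0.958,  0.174, -4.786]), 'moment': array([0.059, 0.129, 0.008]), 'grasp_force': np.float64(106.898), 'grip_width': np.float64(54.41)}
```

View pics/w3.png

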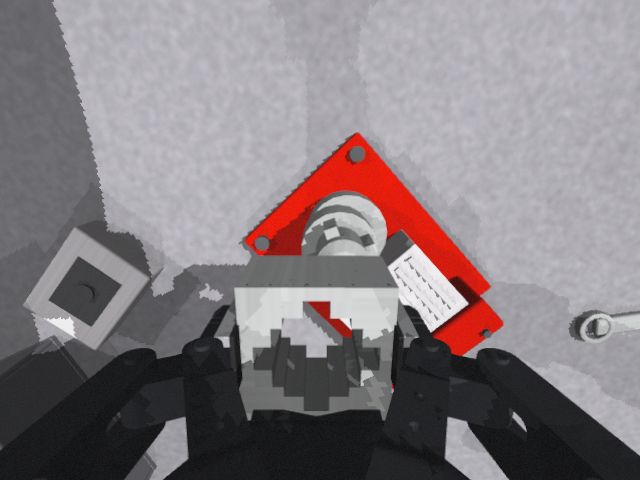

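The hub (235–400, 288–410) hides the nose, and the shaft shows near (345,215). I'll back off along tool -x to see both the nose and the hub.

Request:
jog_arm:
  deltas:
    - [0.3,-0.15,0.06,0,0,0,0]
    - [0.3,-0.2,0.05,0,0,0,0]
    - [0.3,0,0,0,0,0,0]
    - [0.3,0,0,0,0,0,0]

```text
time_s: 7.72
tcp_pos: [584.6, -272.9, 155.5]
orientation: [-0.691, -3.064, -0.0]
contact_force: [-0.6, -0.0, -5.5]
grip_width: 54.8
grasp_force: 107.0
```

```bash
python3 - <<'E'
from m import *
s=snap('wrist','w4'); t=sense(); M=R.from_rotvec(t['orientation']).as_matrix(); print(t['tcp_pos'],M.round(3).tolist())
P=cloud(s);L=(P-t['tcp_pos'])@M
def st(n,m):
    X=P[m];b=cv2.minAreaRect(X[:,:2].astype(np.float32));c=cv2.minEnclosingCircle(X[:,:2].astype(np.float32));print(n,m.sum(),X[:,2].mean().round(1),b,c)
near=np.hypot(P[:,0]-544,P[:,1]+253.5)<40
for z0,z1 in((111.5,115),(109,112),(105,109),(72,77)): st((z0,z1),near&(P[:,2]>z0)&(P[:,2]<z1)) if (near&(P[:,2]>z0)&(P[:,2]<z1)).sum()>5 else 0
h=(abs(L[:,0])<45)&(abs(L[:,1])<27.5)&(abs(L[:,2]+34)<8)
print('hub',np.percentile(L[h],[0.5,50,99.5],axis=0).round(1),h.sum())
# level: fit plane to the top
A=np.c_[L[h][:,:2],np.ones(h.sum())];print(np.linalg.lstsq(A,L[h][:,2],rcond=None)[0])
E
```

```text
[ 584.48346477 -272.9144649   155.69523583] [[-0.903, 0.429, -0.0], [0.429, 0.903, 0.0], [0.0, -0.0, -1.0]]
(111.5, 115) 1210 112.3 ((543.4696044921875, -249.71287536621094), (22.72135353088379, 24.28582763671875), 4.885656356811523) ((543.7285766601562, -249.80502319335938), 12.568458557128906)
(109, 112) 1141 110.9 ((543.4476318359375, -250.39805603027344), (27.70217514038086, 27.47038459777832), 42.45494079589844) ((543.45166015625, -250.0966033935547), 14.410144805908203)
(105, 109) 741 107.3 ((543.60107421875, -250.34255981445312), (31.67025375366211, 32.11370086669922), 63.922637939453125) ((543.7113037109375, -250.31826782226562), 16.249990463256836)
(72, 77) 1734 74.2 ((543.295166015625, -249.82159423828125), (50.91973114013672, 50.40362548828125), 2.1462209224700928) ((543.5391845703125, -250.31044006347656), 25.84821319580078)
hub [[-25.3 -27.4 -39.9]
 [  9.3   1.8 -32.7]
 [ 27.6  27.3 -26.2]] 14109
[-4.64756195e-03 -1.02288247e-02 -3.21880918e+01]
```

View pics/w4.png

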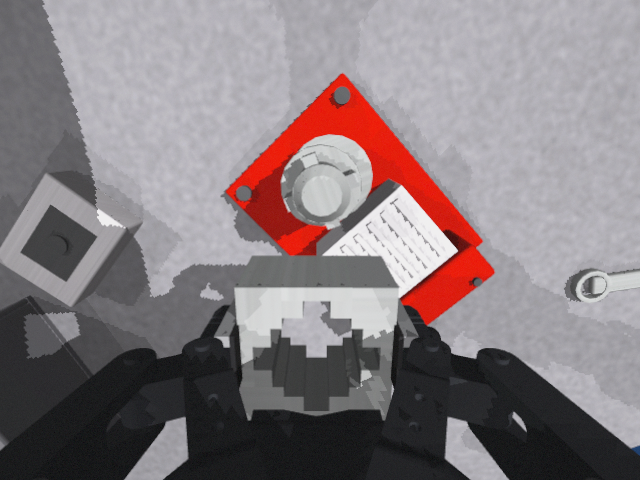

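The nose is clear at (322,195). The hub's front corners are at (235,288) and (399,288), and its rear edge may be hidden by the gripper body.

```bash
python3 - <<'E'
from m import *
s=load('w4'); t=sense(); M=R.from_rotvec(t['orientation']).as_matrix();P=cloud(s);L=(P-t['tcp_pos'])@M
g=s['img'].astype(int)
h=(abs(L[:,2]+32.5)<1.5)&(abs(L[:,0])<40)&(abs(L[:,1])<32)
H=h.reshape(480,640); 
for r in (292,296,300,320,350,380,400,408): 
    c=np.where(H[r])[0]; print(r,c.min(),c.max(),L.reshape(480,640,3)[r,[c.min(),c.max()]][:,:2].round(1).tolist())
for c in (245,270,316,360,390):
    r=np.where(H[:,c])[0]; rr=r[np.r_[True,np.diff(r)>2]|np.r_[np.diff(r)>2,True]]; print(c,rr,L.reshape(480,640,3)[rr,c][:,:2].round(1).tolist())
n=np.array([543.5,-250.1,113]);print('nose tool',(n-t['tcp_pos'])@M)
E
```

```text
292 234 398 [[25.3, -28.3], [25.8, 27.4]]
296 235 398 [[23.7, -28.1], [23.9, 27.7]]
300 235 398 [[22.3, -28.1], [22.5, 27.8]]
320 236 396 [[15.1, -28.1], [14.7, 27.7]]
350 240 392 [[3.2, -27.4], [2.8, 27.0]]
380 242 390 [[-10.2, -27.7], [-10.3, 27.1]]
400 242 390 [[-18.8, -28.1], [-18.8, 27.5]]
408 244 388 [[-22.8, -27.7], [-22.7, 27.1]]
245 [283 286 411] [[27.8, -24.7], [27.3, -24.5], [-24.3, -27.4]]
270 [285 347 366 409] [[27.8, -15.9], [4.0, -16.8], [-5.4, -17.4], [-23.0, -17.8]]
316 [285 300 409 415] [[27.5, -0.3], [21.9, -0.3], [-23.5, -0.3], [-26.4, -0.3]]
360 [286 329 371 373 376 409] [[27.0, 14.8], [11.1, 15.2], [-7.5, 16.1], [-8.3, 16.1], [-9.5, 16.1], [-23.3, 16.4]]
390 [285 401] [[27.4, 25.1], [-19.8, 27.7]]
nose tool [46.79717786  3.02519136 42.70713896]
```

Request:
jog_arm:
  deltas:
    - [0.3,0.15,0.0275,0,0,0,0]
    - [0.3,0.2,0,0,0,0,0]
    - [0.3,0.046,0,0,0,0,0]
    - [0.3,0,0,0.15,0,0,0]
    - [0.3,0,0,0.15,0,0,0]
    - [0.3,0,0,0,0,0,0]
    - [0.3,0,0,0,0,0,0]

```text
time_s: 8.65
tcp_pos: [543.5, -250.0, 119.6]
orientation: [-0.691, -3.064, -0.0]
contact_force: [0.2, 0.1, -4.7]
grip_width: 55.0
grasp_force: 106.8
```

```bash
cat > q.py <<'E'
from m import *
t=sense();M=R.from_rotvec(t['orientation']).as_matrix()
print(t['time_s'],'tcp',t['tcp_pos'].round(2),'yawy',np.degrees(np.arctan2(M[1,1],M[0,1])).round(2),'F',t['contact_force'].round(1),'Ft',(t['contact_force']@M).round(1),'Mt',(t['moment']@M).round(2),'q6',t['qpos'][5].round(2),t['grip_width'].round(1))
E
python3 q.py
```

```text
Traceback (most recent call last):
  File "q.py", line 3, in <module>
    print(t['time_s'],'tcp',t['tcp_pos'].round(2),'yawy',np.degrees(np.arctan2(M[1,1],M[0,1])).round(2),'F',t['contact_force'].round(1),'Ft',(t['contact_force']@M).round(1),'Mt',(t['moment']@M).round(2),'q6',t['qpos'][5].round(2),t['grip_width'].round(1))
                                                                                                                                                                                                                                      ^^^^^^^^^^^^^^^^^^^^^
AttributeError: 'float' object has no attribute 'round'
```

Request:
jog_arm:
  deltas:
    - [0.3,0.004,0,0.05,0,0,0]
    - [0.3,0,0,0.025,0,0,0]
    - [0.3,0,0,0.01,0,0,0]
    - [0.3,0,0,0,0,0,0]

```text
time_s: 9.15
tcp_pos: [542.9, -249.7, 109.6]
orientation: [0.691, 3.064, -0.0]
contact_force: [-0.2, -0.2, -5.0]
grip_width: 54.6
grasp_force: 106.8
```

```bash
sed -i "s/t\['grip_width'\].round(1)/t['grip_width']/" q.py; python3 q.py
```

```text
9.15 tcp [ 542.9  -249.68  109.55] yawy 64.57 F [-0.2 -0.2 -5. ] Ft [ 0.1 -0.3  5. ] Mt [-0.03  0.19  0.02] q6 -1.6 54.63981834704969
```

Request:
jog_arm:
  deltas:
    - [0.3,0,0,0.015,0,0,0]
    - [0.3,0,0,0.01,0,0,0]
    - [0.3,0,0,0,0,0,0]

```text
time_s: 9.52
tcp_pos: [542.8, -249.6, 106.4]
orientation: [-0.691, -3.064, -0.0]
contact_force: [-0.8, -0.6, -4.5]
grip_width: 54.7
grasp_force: 106.8
```

```bash
python3 q.py
```

```text
9.525 tcp [ 542.84 -249.62  106.36] yawy 64.58 F [-0.8 -0.6 -4.5] Ft [ 0.4 -0.9  4.5] Mt [-0.02  0.16  0.01] q6 -1.6 54.66603458768072
```

Request:
jog_arm:
  deltas:
    - [0.3,0,0,0.025,0,0,0]
    - [0.3,0,0,0.015,0,0,0]
    - [0.3,0,0,0,0,0,0]

```text
time_s: 9.9
tcp_pos: [542.8, -249.6, 101.4]
orientation: [-0.691, -3.064, -0.0]
contact_force: [-0.1, -0.0, -5.5]
grip_width: 54.6
grasp_force: 106.9
```

Request:
jog_arm:
  deltas:
    - [0.3,0,0,0.01,0,0,0]
    - [0.3,0,0,0,0,0,0]

```text
time_s: 10.15
tcp_pos: [542.9, -249.7, 100.4]
orientation: [-0.691, -3.065, 0.0]
contact_force: [-0.1, 0.1, -5.2]
grip_width: 54.5
grasp_force: 106.9
```

Request:
jog_arm:
  deltas:
    - [0.3,0,0,0.01,0,0,0]
    - [0.3,0,0,0,0,0,0]

```text
time_s: 10.4
tcp_pos: [542.9, -249.7, 99.3]
orientation: [0.691, 3.065, 0.0]
contact_force: [-0.4, 0.2, -5.2]
grip_width: 54.7
grasp_force: 106.9
```

```bash
python3 q.py
```

```text
10.4 tcp [ 542.91 -249.66   99.29] yawy 64.58 F [-0.4  0.2 -5.2] Ft [0.4 0.1 5.2] Mt [0.02 0.18 0.01] q6 -1.6 54.65868424661798
```

Request:
jog_arm:
  deltas:
    - [0.3,0,0,0.006,0,0,0]
    - [0.3,0,0,0,0,0,0]

```text
time_s: 10.65
tcp_pos: [543.0, -249.7, 99.1]
orientation: [0.691, 3.064, -0.0]
contact_force: [-2.6, 1.6, 2.4]
grip_width: 54.7
grasp_force: 107.7
```

Request:
jog_arm:
  deltas:
    - [0.3,0,0,0.005,0,0,0]
    - [0.3,0,0,0,0,0,0]

```text
time_s: 10.9
tcp_pos: [543.1, -249.7, 99.0]
orientation: [0.691, 3.064, -0.0]
contact_force: [-6.3, 2.0, 8.7]
grip_width: 54.7
grasp_force: 108.6
```

```bash
python3 q.py
```

```text
10.9 tcp [ 543.06 -249.74   99.02] yawy 64.58 F [-6.3  2.   8.7] Ft [ 6.5 -0.9 -8.8] Mt [0.04 1.17 0.03] q6 -1.6 54.73589812033821
```

Request:
jog_arm:
  deltas:
    - [0.3,0,0,0,0,0,0.045]
    - [0.3,0,0,0,0,0,0.045]
    - [0.3,0,0,0,0,0,0.045]
    - [0.3,0,0,0,0,0,0.045]
    - [0.3,0,0,0,0,0,0]

```text
time_s: 11.52
tcp_pos: [543.6, -249.9, 99.1]
orientation: [0.906, 3.006, -0.0]
contact_force: [0.3, 1.0, 6.1]
grip_width: 54.9
grasp_force: 108.3
```

```bash
python3 q.py
```

```text
11.525 tcp [ 543.58 -249.89   99.11] yawy 56.45 F [0.3 1.  6.1] Ft [ 0.3  1.  -6.1] Mt [-0.11  0.27  0.09] q6 -1.46 54.90015782182863
```

Request:
jog_arm:
  deltas:
    - [0.3,0,0,0.002,0,0,0.045]
    - [0.3,0,0,0,0,0,0.045]
    - [0.3,0,0,0,0,0,0.045]
    - [0.3,0,0,0,0,0,0.045]
    - [0.3,0,0,0,0,0,0.045]
    - [0.3,0,0,0,0,0,0]

```text
time_s: 12.28
tcp_pos: [543.8, -250.0, 99.1]
orientation: [1.168, 2.913, -0.0]
contact_force: [1.0, -0.1, 7.2]
grip_width: 54.6
grasp_force: 108.2
```

Request:
jog_arm:
  deltas:
    - [0.3,0,0,0,0,0,0.045]
    - [0.3,0,0,0,0,0,0.045]
    - [0.3,0,0,0,0,0,0.045]
    - [0.3,0,0,0,0,0,0.045]
    - [0.3,0,0,0,0,0,0]

```text
time_s: 12.9
tcp_pos: [543.8, -250.1, 99.0]
orientation: [1.37, 2.824, -0.0]
contact_force: [1.1, -0.4, 6.2]
grip_width: 54.5
grasp_force: 108.0
```

```bash
python3 q.py
```

```text
12.9 tcp [ 543.76 -250.08   99.04] yawy 38.22 F [ 1.1 -0.4  6.2] Ft [-1.   0.6 -6.2] Mt [-0.02 -0.44  0.1 ] q6 -1.14 54.53341866437466
```

Request:
jog_arm:
  deltas:
    - [0.3,0,0,0,0,0,0.045]
    - [0.3,0,0,0,0,0,0.045]
    - [0.3,0,0,0,0,0,0.045]
    - [0.3,0,0,0,0,0,0.045]
    - [0.3,0,0,0,0,0,0]

```text
time_s: 13.52
tcp_pos: [543.8, -250.0, 99.0]
orientation: [1.566, 2.72, 0.001]
contact_force: [0.9, 0.4, 5.8]
grip_width: 54.4
grasp_force: 108.0
```

Request:
jog_arm:
  deltas:
    - [0.3,0,0,0,0,0,0.045]
    - [0.3,0,0,0,0,0,0.045]
    - [0.3,0,0,0,0,0,0.045]
    - [0.3,0,0,0,0,0,0.045]
    - [0.3,0,0,0,0,0,0]

```text
time_s: 14.15
tcp_pos: [543.8, -249.8, 99.0]
orientation: [1.755, 2.603, 0.001]
contact_force: [1.6, 1.0, 7.1]
grip_width: 54.5
grasp_force: 108.1
```

```bash
python3 q.py
```

```text
14.15 tcp [ 543.84 -249.79   99.03] yawy 22.03 F [1.6 1.  7.1] Ft [ 0.4  1.9 -7.1] Mt [-0.35  0.72  0.05] q6 -0.86 54.53421270141436
```

Request:
jog_arm:
  deltas:
    - [0.3,0,0,0,0,0,0.045]
    - [0.3,0,0,0,0,0,0.045]
    - [0.3,0,0,0,0,0,0.045]
    - [0.3,0,0,0,0,0,0.045]
    - [0.3,0,0,0,0,0,0]

```text
time_s: 14.78
tcp_pos: [543.9, -249.6, 99.0]
orientation: [1.934, 2.472, 0.002]
contact_force: [2.7, 3.3, 6.7]
grip_width: 54.8
grasp_force: 108.1
```

Request:
jog_arm:
  deltas:
    - [0.3,0,0,0,0,0,0.045]
    - [0.3,0,0,0,0,0,0.045]
    - [0.3,0,0,0,0,0,0.045]
    - [0.3,0,0,0,0,0,0.045]
    - [0.3,0,0,0,0,0,0]

```text
time_s: 15.4
tcp_pos: [544.1, -249.4, 99.0]
orientation: [2.104, 2.33, 0.003]
contact_force: [4.4, 4.8, 5.4]
grip_width: 54.7
grasp_force: 108.0
```

```bash
python3 q.py
```

```text
15.4 tcp [ 544.11 -249.44   99.01] yawy 5.84 F [4.4 4.8 5.4] Ft [ 4.3  4.9 -5.4] Mt [-0.8   1.17 -0.04] q6 -0.58 54.675680393833794
```

Request:
jog_arm:
  deltas:
    - [0.3,0.004,0.004,0,0,0,0]
    - [0.3,0,0,0,0,0,0.045]
    - [0.3,0,0,0,0,0,0.045]
    - [0.3,0,0,0,0,0,0.045]
    - [0.3,0,0,0,0,0,0.045]
    - [0.3,0,0,0,0,0,0]

```text
time_s: 16.15
tcp_pos: [544.4, -249.0, 98.7]
orientation: [2.264, 2.175, 0.003]
contact_force: [4.8, 3.1, 4.5]
grip_width: 54.8
grasp_force: 107.7
```

```bash
python3 q.py
```

```text
16.15 tcp [ 544.36 -249.     98.67] yawy -2.28 F [4.8 3.1 4.5] Ft [ 3.3  4.6 -4.5] Mt [-0.87  0.67 -0.11] q6 -0.43 54.76002332840876
```

Request:
jog_arm:
  deltas:
    - [0.3,0,0,0,0,0,0.045]
    - [0.3,0,0,0,0,0,0.045]
    - [0.3,0,0,0,0,0,0.045]
    - [0.3,0,0,0,0,0,0.045]
    - [0.3,0,0,0,0,0,0]

```text
time_s: 16.77
tcp_pos: [544.7, -248.9, 98.1]
orientation: [2.411, 2.01, 0.004]
contact_force: [10.7, 2.0, -3.2]
grip_width: 54.6
grasp_force: 107.7
```

```bash
python3 q.py
```

```text
16.775 tcp [ 544.74 -248.9    98.12] yawy -10.36 F [10.7  2.  -3.2] Ft [ 3.8 10.1  3.2] Mt [-1.9   0.68 -0.28] q6 -0.29 54.58634681571686
```

Request:
jog_arm:
  deltas:
    - [0.3,0.003,0.007,0,0,0,0]
    - [0.3,0,0,0,0,0,-0.04]
    - [0.3,0,0,0.008,0,0,0]
    - [0.3,0,0,0,0,0,0]

```text
time_s: 17.27
tcp_pos: [544.9, -249.0, 96.7]
orientation: [2.38, 2.049, 0.002]
contact_force: [7.2, -0.8, -5.6]
grip_width: 54.5
grasp_force: 107.9
```

```bash
python3 q.py
```

```text
17.275 tcp [ 544.91 -248.95   96.66] yawy -8.56 F [ 7.2 -0.8 -5.6] Ft [0.2 7.3 5.6] Mt [-1.27  0.44  0.04] q6 -0.32 54.52891787532514
```

Engaged: it is 2.4 mm below the spline ends with Fz at free weight. I'll ease the sideways load and slide down.

Request:
jog_arm:
  deltas:
    - [0.3,0,0.007,0,0,0,0]
    - [0.3,0,0,0.015,0,0,0]
    - [0.3,0,0,0.015,0,0,0]
    - [0.3,0,0,0,0,0,0]

```text
time_s: 17.77
tcp_pos: [545.1, -249.0, 92.9]
orientation: [-2.381, -2.05, -0.0]
contact_force: [4.5, -0.3, -5.6]
grip_width: 54.6
grasp_force: 111.0
```

```bash
python3 q.py
```

```text
17.775 tcp [ 545.07 -249.01   92.94] yawy -8.55 F [ 4.5 -0.3 -5.6] Ft [0.4 4.5 5.6] Mt [-0.62 -0.48  0.02] q6 -0.32 54.6332992713712
```

Request:
jog_arm:
  deltas:
    - [0.3,0,0.004,0.02,0,0,0]
    - [0.3,0,0,0.02,0,0,0]
    - [0.3,0,0,0.02,0,0,0]
    - [0.3,0,0,0,0,0,0]

```text
time_s: 18.27
tcp_pos: [545.3, -249.1, 85.6]
orientation: [-2.38, -2.049, 0.0]
contact_force: [0.9, 2.3, -1.7]
grip_width: 54.5
grasp_force: 117.5
```

```bash
python3 q.py
```

```text
18.275 tcp [ 545.31 -249.06   85.63] yawy -8.55 F [ 0.9  2.3 -1.7] Ft [2.4 0.6 1.7] Mt [-0.05  1.46  0.01] q6 -0.32 54.480375571333504
```

Request:
jog_arm:
  deltas:
    - [0.3,0.003,0,0.02,0,0,0]
    - [0.3,0,0,0.02,0,0,0]
    - [0.3,0,0,0,0,0,0]

```text
time_s: 18.65
tcp_pos: [545.4, -248.7, 80.9]
orientation: [-2.38, -2.05, 0.0]
contact_force: [-0.4, -1.3, -7.1]
grip_width: 54.5
grasp_force: 116.8
```

```bash
python3 q.py
```

```text
18.65 tcp [ 545.45 -248.73   80.91] yawy -8.54 F [-0.4 -1.3 -7.1] Ft [-1.4 -0.2  7.1] Mt [-0.15  1.37 -0.  ] q6 -0.32 54.545853409868265
```

Request:
jog_arm:
  deltas:
    - [0.3,0,0,0.02,0,0,0]
    - [0.3,0,0,0.012,0,0,0]
    - [0.3,0,0,0.01,0,0,0]
    - [0.3,0,0,0,0,0,0]

```text
time_s: 19.15
tcp_pos: [545.5, -248.7, 76.0]
orientation: [-2.381, -2.05, 0.0]
contact_force: [-0.4, -3.0, -7.9]
grip_width: 54.8
grasp_force: 116.1
```

```bash
python3 q.py
```

```text
19.15 tcp [ 545.52 -248.73   76.02] yawy -8.55 F [-0.4 -3.  -7.9] Ft [-3.   0.   7.9] Mt [ 0.09 -0.93 -0.08] q6 -0.32 54.76556622138227
```

Request:
jog_arm:
  deltas:
    - [0.3,0,0,0.008,0,0,0]
    - [0.3,0,0,0.006,0,0,0]
    - [0.3,0,0,0,0,0,0]

```text
time_s: 19.52
tcp_pos: [545.9, -249.1, 75.2]
orientation: [2.38, 2.049, 0.001]
contact_force: [-0.0, 0.5, 6.7]
grip_width: 54.6
grasp_force: 116.0
```

```bash
python3 q.py; python3 - <<'E'
from h import *
s=snap('wrist','w5')
E
```

```text
19.525 tcp [ 545.94 -249.06   75.24] yawy -8.55 F [-0.   0.5  6.7] Ft [ 0.5 -0.1 -6.7] Mt [ 0.19 -0.4  -0.04] q6 -0.32 54.562118764196306
```

View pics/w5.png

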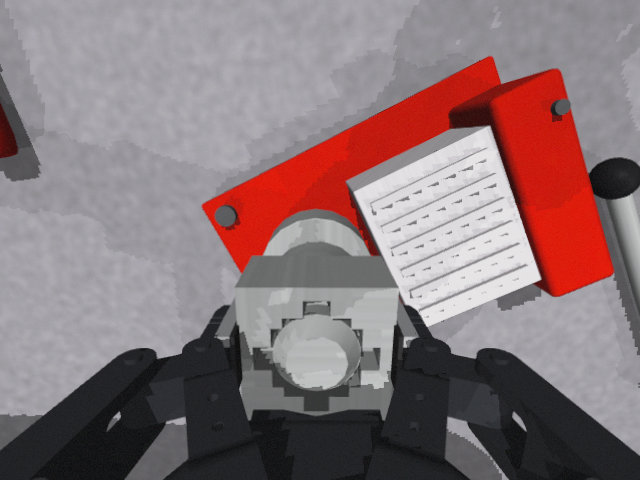

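The hub is home: Fz turned upward at z≈75.2, and the nose shows through the bore at (318,350) with the splines in the grooves. Now I'll turn clockwise.

Request:
jog_arm:
  deltas:
    - [0.3,0,0,-0.003,0,0,0.05]
    - [0.3,0,0,0,0,0,0.08]
    - [0.3,0,0,0,0,0,0.08]
    - [0.3,0,0,0,0,0,0.08]
    - [0.3,0,0,0,0,0,0]

```text
time_s: 20.2
tcp_pos: [546.4, -248.7, 75.3]
orientation: [2.598, 1.764, 0.002]
contact_force: [6.1, -1.1, -0.1]
grip_width: 54.7
grasp_force: 116.3
```

```bash
python3 q.py
```

```text
20.2 tcp [ 546.41 -248.72   75.28] yawy -21.64 F [ 6.1 -1.1 -0.1] Ft [1.2 6.1 0.1] Mt [-0.81  0.51 -0.19] q6 -0.09 54.69828224409016
```

Request:
jog_arm:
  deltas:
    - [0.3,0,0.006,0,0,0,0.08]
    - [0.3,0,0,0,0,0,0.08]
    - [0.3,0,0,0,0,0,0.08]
    - [0.3,0,0,0,0,0,0]

```text
time_s: 20.7
tcp_pos: [546.9, -248.9, 75.3]
orientation: [2.753, 1.512, 0.002]
contact_force: [4.5, 1.3, 1.7]
grip_width: 54.5
grasp_force: 116.6
```

```bash
python3 q.py
```

```text
20.7 tcp [ 546.91 -248.94   75.26] yawy -32.43 F [4.5 1.3 1.7] Ft [ 3.5  3.1 -1.7] Mt [-0.49  0.48 -0.17] q6 0.1 54.46633629125109
```

Request:
jog_arm:
  deltas:
    - [0.3,0,0.004,0,0,0,0.08]
    - [0.3,0,0,0,0,0,0.08]
    - [0.3,0,0,0,0,0,0.08]
    - [0.3,0,0,0,0,0,0]

```text
time_s: 21.2
tcp_pos: [547.3, -249.2, 75.3]
orientation: [2.883, 1.247, 0.002]
contact_force: [4.5, -0.2, 0.7]
grip_width: 54.5
grasp_force: 116.4
```

```bash
python3 q.py
```

```text
21.2 tcp [ 547.29 -249.23   75.28] yawy -43.21 F [ 4.5 -0.2  0.7] Ft [ 3.   3.4 -0.7] Mt [-0.43  0.36 -0.13] q6 0.28 54.50382233625169
```

Request:
jog_arm:
  deltas:
    - [0.3,0.003,0.003,0,0,0,0.08]
    - [0.3,0,0,0,0,0,0.08]
    - [0.3,0,0,0,0,0,0]

```text
time_s: 21.58
tcp_pos: [547.6, -249.4, 75.3]
orientation: [2.955, 1.065, 0.001]
contact_force: [3.7, -0.8, 2.3]
grip_width: 54.7
grasp_force: 116.7
```

```bash
python3 q.py
```

```text
21.575 tcp [ 547.56 -249.44   75.26] yawy -50.36 F [ 3.7 -0.8  2.3] Ft [ 2.4  3.  -2.3] Mt [-0.45  0.49 -0.07] q6 0.41 54.680493107360654
```

Request:
jog_arm:
  deltas:
    - [0.3,0.002,0.003,0,0,0,0.06]
    - [0.3,0,0,0,0,0,0.06]
    - [0.3,0,0,0,0,0,0]

```text
time_s: 21.95
tcp_pos: [547.9, -249.6, 75.2]
orientation: [3.0, 0.93, 0.0]
contact_force: [4.4, -2.8, 4.8]
grip_width: 54.4
grasp_force: 117.1
```

```bash
python3 q.py
```

```text
21.95 tcp [ 547.86 -249.61   75.25] yawy -55.57 F [ 4.4 -2.8  4.8] Ft [ 2.   4.8 -4.8] Mt [-0.61  0.15 -2.97] q6 0.5 54.41746564826491
```

The moment jumped to about 3 N m, so this is the stop. I'll ease back within the play right away.

Request:
jog_arm:
  deltas:
    - [0.3,0,0,-0.003,0,0,-0.05]
    - [0.3,0,0,0,0,0,0]

```text
time_s: 22.2
tcp_pos: [547.5, -249.5, 75.3]
orientation: [-2.984, -0.984, 0.0]
contact_force: [0.2, -2.1, 2.9]
grip_width: 54.3
grasp_force: 116.4
```

```bash
python3 q.py
```

```text
22.2 tcp [ 547.47 -249.46   75.27] yawy -53.51 F [ 0.2 -2.1  2.9] Ft [-1.1  1.8 -2.9] Mt [-0.34 -0.17 -0.08] q6 0.46 54.25803395304922
```

Request:
jog_arm:
  deltas:
    - [0.75,0,0,0,0,0,0]
    - [0.8,0,0,0,0,0,0]
    - [0.8,0,0,0,0,0,0]
    - [0.8,0,0,0,0,0,0]
    - [0.8,0,0,-0.05,0,0,0]
    - [0.8,0,0,-0.15,0,0,0]
    - [0.8,0,0,-0.3,0,0,0]
    - [0.8,0,0,-0.4,0,0,0]
    - [0.8,0,0,-0.4,0,0,0]
    - [0.8,0,0,-0.1,0,0,0]
    - [0.8,0,0,0,0,0,0]

```text
time_s: 23.58
tcp_pos: [547.7, -249.5, 244.4]
orientation: [2.983, 0.982, 0.002]
contact_force: [0.4, 0.4, -1.3]
grip_width: 68.5
grasp_force: 0.0
```

```bash
python3 q.py; python3 - <<'E'
from m import *
s=snap('wrist','w6');P=cloud(s)
m=(np.hypot(P[:,0]-545,P[:,1]+250)<45)&(abs(P[:,2]-108)<4);X=P[m]
print(m.sum(),X.mean(0),cv2.minAreaRect(X[:,:2].astype(np.float32)))
A=np.c_[X[:,:2]-X[:,:2].mean(0),np.ones(len(X))];print(np.linalg.lstsq(A,X[:,2],rcond=None)[0])
E
```

```text
23.575 tcp [ 547.69 -249.46  244.43] yawy -53.55 F [ 0.4  0.4 -1.3] Ft [ 0.5 -0.1  1.3] Mt [0.02 0.05 0.03] q6 0.46 68.45453817375069
3646 [ 544.73098361 -249.95510555  108.42913512] ((543.4053344726562, -250.82098388671875), (56.950531005859375, 56.07575607299805), 36.421627044677734)
[4.32238254e-03 6.92185300e-03 1.08429135e+02]
```

View pics/w6.png

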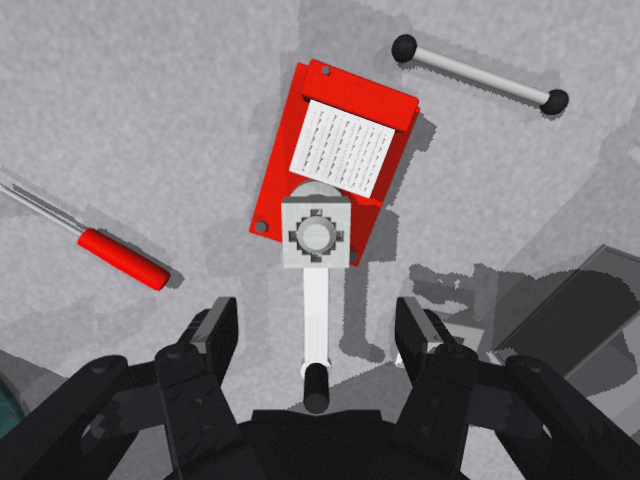

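The hub sits flat on the collar: its top is at about 108.4 mm with the camera reading about 0.8 mm low, and the nose is at (316,235). The cam is against the mould, the gripper is clear, and the tee bar and screwdriver are undisturbed.

```bash
python3 -c "
from bench import robot; print(robot.close_job())"
```

```text
the job is handed in; nothing more can be done
None
```

The lever is fully home on the splined shaft, turned clockwise to the cam's stop and released, and the job is handed in; the turning moment briefly reached about 3 N m at the stop, about at the 2.8 N m (200 N) strain limit, before I eased off, and no verdict was shown.

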